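# Make up the sample tray and press its label holder home

### The job

Make the grey sample tray up to exactly three specimen pots, all standing in it with the rest left standing on the bench. Then slide the label holder's flat tongue under the lip at the middle of the tray's front edge, against the hidden spring until it is fully home at the stop, and finish while still holding it pressed home with the fingers. Leave the other things on the bench alone.

Things in the scene. Friction and masses are not known exactly. Their poses are not given: they have to be found in the camera images.
- tray: grey tray fixed to the bench, 130 mm deep (x), 210 mm wide (y); origin on the bench under its centre, x from front (robot side) to back, z up. Pots stand on its floor, 22 mm above the bench, inside x -55..60, y -100..100 mm; walls 5 mm thick rise to 40 mm above the bench. The floor slab's front edge is the lip, at x -65 mm, underside 10 mm above the bench; beneath it is the slot (y -35..35 mm).
- slot_mouth (a point): middle of the 70 mm wide, 10 mm high slot's opening under the lip, at the tray's front edge, 5 mm above the bench, which is the slot's floor; the tongue goes in along the tray's +x
- spring_bar (a joint): m, travel of the hidden sprung bar in the slot: 0 at rest, its front face then 12 mm behind the slot's mouth; grows as it is pushed in (tray +x) to a hard stop at 0.010. It pushes back with 3 N at first and 8 N at the stop, and springs out when let go.
- label_holder: grey plastic L, white paper label on the -x side, 60 g, on the bench: upright face 70 mm wide (y), 8 thick (x), 50 tall, and a flat tongue 60 wide, 5 thick, reaching 55 mm ahead (+x) of the face. Origin under the middle of the face, on the bench; x along the tongue to its tip (59 mm from the origin), z up. Pinch the face through its thickness from above; home, it stands 33 mm clear of the lip.
- tongue_tip (a point): middle of the tongue's front end, 2.5 mm above the holder's underside
- pot1: specimen pot, white plastic with a grey screw lid: upright cylinder 36 mm across, 50 mm tall, about 40 g; origin at the centre of its underside, z up. This one already stands in the tray, anywhere along its width near the middle of its depth.
- pot2: specimen pot, white plastic with a grey screw lid: upright cylinder 36 mm across, 50 mm tall, about 40 g; origin at the centre of its underside, z up. Stands on the bench to the right of the tray.
- pot3: specimen pot, white plastic with a grey screw lid: upright cylinder 36 mm across, 50 mm tall, about 40 g; origin at the centre of its underside, z up. Stands on the bench to the right of the tray.
- pot4: specimen pot, white plastic with a grey screw lid: upright cylinder 36 mm across, 50 mm tall, about 40 g; origin at the centre of its underside, z up. Stands on the bench to the right of the tray.
- pot5: specimen pot, white plastic with a grey screw lid: upright cylinder 36 mm across, 50 mm tall, about 40 g; origin at the centre of its underside, z up. Stands on the bench to the right of the tray.
- dropper1: not a pot: white plastic dropper bottle, grey cap, 26 mm across, 72 mm tall with a narrow top, standing among the pots; leave alone. Origin under its centre.
- dropper2: not a pot: white plastic dropper bottle, grey cap, 26 mm across, 72 mm tall with a narrow top, standing among the pots; leave alone. Origin under its centre.
- slide_box: closed blue slide box 98 x 83 x 36 mm, right of the pots; leave alone. Origin under its centre.
- beaker: clear beaker 68 mm across, 85 mm tall, behind the tray; leave alone. Origin under its centre.
- oil_bottle: small amber bottle 32 mm across, 65 mm tall, left of the tray; leave alone. Origin under its centre.
- dish: flat round dish 90 mm across, 16 mm tall, behind the pots; leave alone. Origin under its centre.

How it is judged:
On the way, in this order (a step that is already met when the one before it is completed fails the run):
1. exactly three pots stand released in the tray, the other two stand on the bench (x of pot1 in the frame of tray between -0.055 and 0.06 m and y of pot1 in the frame of tray between -0.1 and 0.1 m and z of pot1 in the frame of tray between 0.017 and 0.028 m and angle between pot1's own z axis and vertical below 0.12 rad and contact force between the fingers and pot1 below 0.3 N and linear speed of pot1 below 0.03 m/s and ((x of pot2 in the frame of tray between -0.055 and 0.06 m and y of pot2 in the frame of tray between -0.1 and 0.1 m and z of pot2 in the frame of tray between 0.017 and 0.028 m and angle between pot2's own z axis and vertical below 0.12 rad and contact force between the fingers and pot2 below 0.3 N and linear speed of pot2 below 0.03 m/s) or (height (world z) of pot2 between -0.005 and 0.008 m and angle between pot2's own z axis and vertical below 0.12 rad and contact force between the fingers and pot2 below 0.3 N)) and ((x of pot3 in the frame of tray between -0.055 and 0.06 m and y of pot3 in the frame of tray between -0.1 and 0.1 m and z of pot3 in the frame of tray between 0.017 and 0.028 m and angle between pot3's own z axis and vertical below 0.12 rad and contact force between the fingers and pot3 below 0.3 N and linear speed of pot3 below 0.03 m/s) or (height (world z) of pot3 between -0.005 and 0.008 m and angle between pot3's own z axis and vertical below 0.12 rad and contact force between the fingers and pot3 below 0.3 N)) and ((x of pot4 in the frame of tray between -0.055 and 0.06 m and y of pot4 in the frame of tray between -0.1 and 0.1 m and z of pot4 in the frame of tray between 0.017 and 0.028 m and angle between pot4's own z axis and vertical below 0.12 rad and contact force between the fingers and pot4 below 0.3 N and linear speed of pot4 below 0.03 m/s) or (height (world z) of pot4 between -0.005 and 0.008 m and angle between pot4's own z axis and vertical below 0.12 rad and contact force between the fingers and pot4 below 0.3 N)) and ((x of pot5 in the frame of tray between -0.055 and 0.06 m and y of pot5 in the frame of tray between -0.1 and 0.1 m and z of pot5 in the frame of tray between 0.017 and 0.028 m and angle between pot5's own z axis and vertical below 0.12 rad and contact force between the fingers and pot5 below 0.3 N and linear speed of pot5 below 0.03 m/s) or (height (world z) of pot5 between -0.005 and 0.008 m and angle between pot5's own z axis and vertical below 0.12 rad and contact force between the fingers and pot5 below 0.3 N)) and ((height (world z) of each of pot2, pot3 above 0.015 m and height (world z) of each of pot4, pot5 below 0.015 m) or (height (world z) of each of pot2, pot4 above 0.015 m and height (world z) of each of pot3, pot5 below 0.015 m) or (height (world z) of each of pot2, pot5 above 0.015 m and height (world z) of each of pot3, pot4 below 0.015 m) or (height (world z) of each of pot2, pot5 below 0.015 m and height (world z) of each of pot3, pot4 above 0.015 m) or (height (world z) of each of pot2, pot4 below 0.015 m and height (world z) of each of pot3, pot5 above 0.015 m) or (height (world z) of each of pot2, pot3 below 0.015 m and height (world z) of each of pot4, pot5 above 0.015 m))), for 0.2 s.
2. the label holder's tongue is home under the lip, spring bar pushed in (value of joint spring_bar above 0.007 m and x of tongue_tip in the frame of tray above -0.049 m and y of tongue_tip in the frame of tray between -0.012 and 0.012 m and angle between label_holder's own z axis and vertical below 0.12 rad and contact force between label_holder and tray above 2.5 N and contact force between the fingers and label_holder above 2 N and linear speed of label_holder below 0.02 m/s), for 0.2 s.
At the end, for the whole second after the job is handed in: Exactly three pots stand upright on the tray floor, two on the bench, none touched; the tongue is under the lip within 12 mm of the slot's middle, spring bar in by over 7 of 10 mm, holder upright within 0.12 rad, still, and the fingers keep pressing it (over 2 N) through the last second (all of step 1 and all of step 2); the arm keeps its last pose, push and grip.
It fails at once if one of the other things on the bench is shifted more than 30 mm or tipped (distance of any of dropper1, dropper2, slide_box, beaker, oil_bottle, dish from where it was at the start of the episode above 0.03 m or angle between any of dropper1, dropper2, slide_box, beaker, oil_bottle, dish's own z axis and vertical above 0.3 rad).
It also fails if it takes over 61 s, if anything falls off the work surface, if the arm or the gripper's body presses on something with over 40 N, if the wrist force passes 120 N, or if a joint passes its speed limit or range.

### The arm

A 6-joint arm with a two-finger parallel gripper is mounted at the origin on the work surface. World frame = base frame: x ahead of the robot, y to its left, z up, the work surface at z = 0. Lengths are in m, angles in rad, forces in N, time in s.
With the tool pointing down it reaches from about 0.3 to 0.825 m from the base axis. Payload 5.4 kg.
Tool frame: the origin (TCP) lies at the very end of the fingers, on their centre line; the grasp point (between the pads) lies 19 mm behind it; z points along the fingers, y is the line along which they close (so a half turn about z gives the same grasp; the last joint's range is limited). The gripper opens to 92 mm and grips with 3 to 60 N. Pads are 20 mm wide; open, the fingers measure 128 mm over their backs; the gripper's body (75 mm by 189 mm) begins 69 mm behind the grasp point.
Start: joints at [-0.21, 0.158, 1.597, -0, 1.386, -0.21], TCP at [0.575, -0, 0.215] pointing down, gripper open.
Joint ranges: [-2.91, 2.91], [-0.94, 2.29], [0.18, 2.7], [-1.29, 4.43], [0.17, 2.64], [-3, 3]. Speed limits (rad/s): [2.57, 2.57, 3.14, 3.14, 3.14, 3.14].

### API

Orientations are given as a rotation vector (axis times angle).
In Python, from workcell import bot gives the robot as it stands. Calls block until the motion is done:
- bot.goto(position, orientation): joint-space move of the TCP to a pose.
- bot.line_to(position, rot=None, max_speed=0.15): straight line of the TCP; rot=None keeps the orientation; max_speed is the mean speed in m/s.
- bot.set_joints(angles): joint-space move.
- bot.set_gripper(opening, newtons=None): opening from 0.0 (shut) to 1.0 (fully open); newtons is the grip in N (None keeps the last); returns when the fingers have stopped.
- bot.hold(seconds).
- bot.inverse_kinematics(position, orientation): joint angles nearest the present ones, or None.
- bot.read_camera(name): name is "scene" or "side" or "wrist"; returns a dict with "pixels" (480x640x3 uint8, blue, green, red), "fx", "fy", "cx", "cy" (pixels), "R" (3x3) and "t" (3): a world point X has camera coordinates R X + t. Camera axes: x right, y down, z forward; pixel columns grow to the right and rows downward; lengths in m; the calibration is good to about 2 mm. A picture is of the moment at which its call begins. There is no depth.
A pose or a line that the arm cannot do raises bot.MotionError and nothing moves.
- bot.job_done(): hands the job in; it is judged then, once.
Readings, each from a call of its own:
- bot.current_clock(): time.
- bot.current_joints(): joint angles.
- bot.current_joint_vel(): joint speeds.
- bot.current_effort(): joint torques, N m.
- bot.current_ee_pos(): TCP position.
- bot.current_tool_rot(): TCP orientation.
- bot.current_contact_force(): force on the tool from outside, world axes, zero at the start.
- bot.current_ft_torque(): the same for the moment, N m.
- bot.current_opening(): opening from 0.0 (shut) to 1.0 (fully open).
- bot.current_grip_force(): force on a finger pad.
Only numpy, scipy, OpenCV 4.12 (cv2) and the standard library are available. Lean on these libraries where they do the work, as an engineer would, in place of code of your own. Each camera call takes 0.05 s, during which the arm holds its last target. There are 200 camera calls.

## Working session

There is one attempt and no reset: what is moved stays moved. The work goes in short steps, each a Python script; the robot and the scene stay as the last script left them, time stands still between calls to the robot, and variables do not carry over. Pictures are saved under pics/ and viewed, at most 10 in all, crops included, and the job is handed in when it is done.

```bash
mkdir -p pics; ls; python3 - <<'E'
from workcell import bot
import cv2,numpy as np
for n in ["scene","side","wrist"]:
    c=bot.read_camera(n); cv2.imwrite(f"pics/{n}0.png",c["pixels"])
    R=np.array(c["R"]);t=np.array(c["t"]);print(n,c["fx"],c["cx"],c["cy"],(-R.T@t).round(3),R.round(2).tolist())
print(bot.current_tool_rot(),bot.current_clock())
E
```

```text
pics
workcell.py
scene 545.4499341421536 316.4605654749795 241.1519438693315 [ 1.3   -0.134  1.002] [[0.08, 1.0, 0.01], [0.78, -0.05, -0.62], [-0.62, 0.06, -0.78]]
side 578.2715335859417 326.7955661961218 228.55656646987006 [ 0.391 -0.793  1.002] [[0.98, -0.21, -0.0], [-0.17, -0.77, -0.62], [0.13, 0.6, -0.79]]
wrist 372.2759682936727 318.7542804850767 235.81223060980025 [0.575 0.084 0.384] [[1.0, 0.0, -0.0], [0.0, -0.96, 0.29], [-0.0, -0.29, -0.96]]
[-2.22064380e+00 -2.22058086e+00  1.22871632e-03] 0.15
```

View pics/scene0.png

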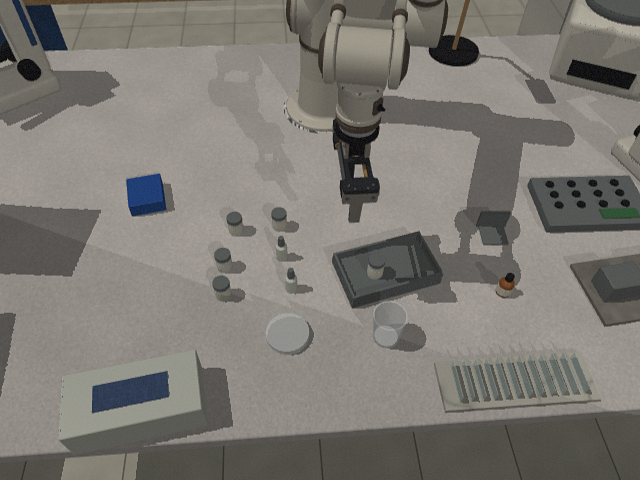

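View pics/side0.png

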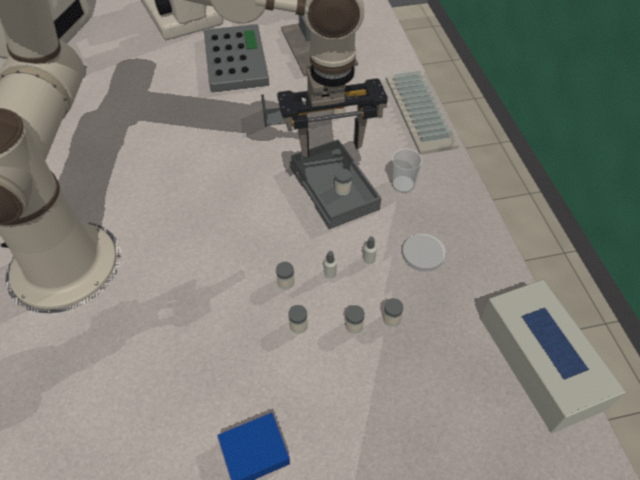

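```bash
python3 - <<'E'
import cv2
im=cv2.imread("pics/scene0.png")
cv2.imwrite("pics/c1.png",cv2.resize(im[200:305,200:305],None,fx=5,fy=5,interpolation=cv2.INTER_CUBIC))
cv2.imwrite("pics/c2.png",cv2.convertScaleAbs(cv2.resize(im[195:315,325:525],None,fx=4,fy=4,interpolation=cv2.INTER_CUBIC),alpha=1.8,beta=10))
E
```

```text
(no output)
```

View pics/c1.png

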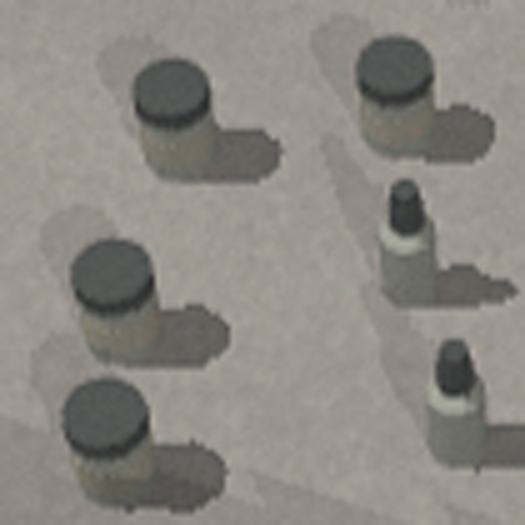

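View pics/c2.png

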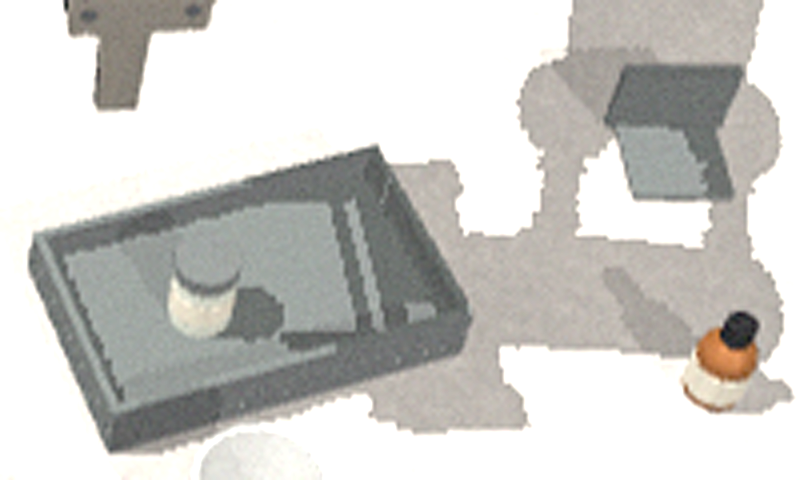

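```bash
cat > h.py <<'E'
import numpy as np, cv2
from scipy.optimize import least_squares
from workcell import bot
def proj(c,X):
    R=np.array(c["R"]);t=np.array(c["t"]);p=np.atleast_2d(X)@R.T+t
    return np.c_[c["fx"]*p[:,0]/p[:,2]+c["cx"],c["fy"]*p[:,1]/p[:,2]+c["cy"]]
def back(c,px,z):
    R=np.array(c["R"]);t=np.array(c["t"]);d=R.T@[(px[0]-c["cx"])/c["fx"],(px[1]-c["cy"])/c["fy"],1];o=-R.T@t
    return o+d*(z-o[2])/d[2]
def w(pose,P):
    x,y,a=pose;P=np.atleast_2d(P).astype(float);C,S=np.cos(a),np.sin(a)
    return np.c_[x+C*P[:,0]-S*P[:,1],y+S*P[:,0]+C*P[:,1],P[:,2]]
def fit(c,P,px,g):
    r=least_squares(lambda q:(proj(c,w(q,P))-px).ravel(),g);return r.x,np.abs(r.fun.reshape(-1,2)).round(1).tolist()
E
python3 - <<'E'
from h import *
c=bot.read_camera("scene"); s=bot.read_camera("side")
for p in [(279,212.4),(234.2,217.4),(222.4,253.2),(220.8,281.4)]:
    X=back(c,p,.05); print("pot",X.round(4),proj(s,X).round(1))
for p in [(280.6,236.6),(290.6,268.6)]: print("drop",back(c,p,.072).round(4))
u=lambda a:np.array(a)/4+[325,195]-.4
P=np.array([[-65,105,40],[65,105,40],[65,-105,40],[-65,-105,40],[65,105,0],[65,-105,0]])/1e3
px=u([[377,147],[470,322],[112,410],[32,237],[465,352],[112,452]])
print("tray",*fit(c,P,px,[.7,0,0]))
X=back(c,u([207,240]),.072); print("pot1",X,proj(s,X))
P=np.array([[-4,-35,50],[-4,35,50],[4,-30,5],[4,30,5],[59,-30,0],[59,30,0]])/1e3
px=u([[624,66],[742,67],[611,125],[715,125],[633,199],[732,199]])
print("holder",*fit(c,P,px,[.6,.2,0]))
E
```

```text
pot [ 0.4516 -0.1425  0.05  ] [[286.4 267.2]]
pot [ 0.4601 -0.2461  0.05  ] [[300.4 311. ]]
pot [ 0.5626 -0.2702  0.05  ] [[356.4 311.7]]
pot [ 0.6373 -0.2715  0.05  ] [[394.7 304.8]]
drop [ 0.5424 -0.1413  0.072 ]
drop [ 0.6302 -0.1237  0.072 ]
tray [0.60540717 0.08908691 0.23652265] [[0.3, 1.6], [1.7, 1.2], [0.2, 1.6], [0.2, 2.3], [0.5, 1.7], [1.0, 1.2]]
pot1 [0.60596139 0.06147116 0.072     ] [[338.89820085 174.31330284]]
holder [ 0.48426714  0.36390517 -0.06783209] [[0.3, 0.4], [0.2, 0.6], [1.0, 0.1], [0.2, 0.1], [0.4, 0.6], [0.2, 0.6]]
```

```bash
python3 - <<'E'
import cv2
im=cv2.imread("pics/side0.png")
cv2.imwrite("pics/c3.png",cv2.convertScaleAbs(cv2.resize(im[130:340,230:430],None,fx=2.8,fy=2.8,interpolation=cv2.INTER_CUBIC),alpha=1.5,beta=10))
E
```

```text
(no output)
```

View pics/c3.png

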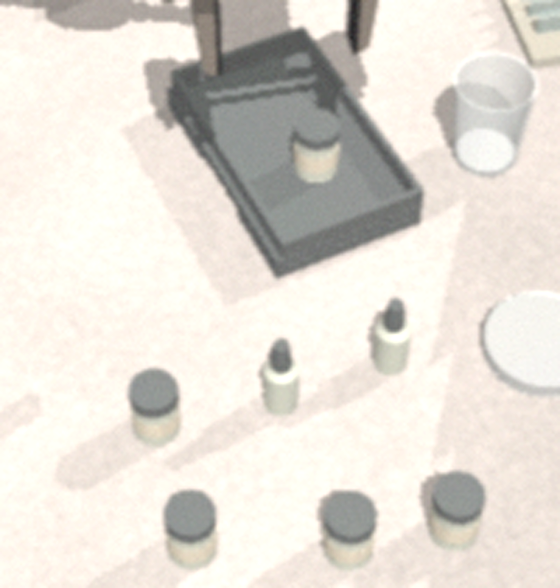

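View pics/wrist0.png

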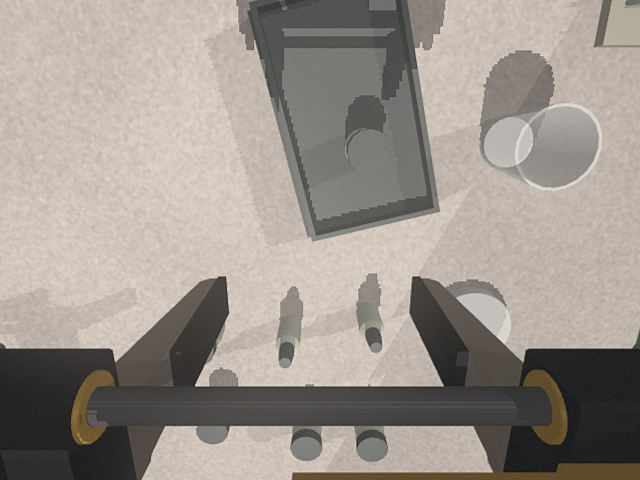

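```bash
cat > f.py <<'E'
from h import *
c=bot.read_camera("scene"); s=bot.read_camera("side"); wr=bot.read_camera("wrist")
u=lambda a:np.array(a)/4+[325,195]-.4
v=lambda a:np.array(a)/2.8+[230,130]-.3
FL,BL,BR,FR=[-65,105,40],[65,105,40],[65,-105,40],[-65,-105,40]
P=lambda *a:np.array(a)/1e3
obs=[(c,P(FL,BL,BR,FR,[65,105,0],[65,-105,0]),u([[377,147],[470,322],[112,410],[32,237],[465,352],[112,452]])),
(s,P(FL,BL,BR,FR,[-65,-105,0],[65,-105,0]),v([[172,75],[303,30],[421,190],[275,248],[281,275],[420,222]])),
(wr,P(FR,BR,FL),np.array([[313,240],[438,211],[249,3]]))]
f=lambda q,o:np.concatenate([(proj(k,w(q,p))-x).ravel() for k,p,x in o])
for o in [obs[:1],obs[1:2],obs[2:],obs]:
    r=least_squares(f,[.6,.09,.23],args=(o,),loss="soft_l1");print(r.x.round(4));
    if len(o)==1: print(f(r.x,o).reshape(-1,2).round(1).tolist())
q=np.array([.6,.06,.072])
for k,x,z in [(c,u([209,243]),.072),(s,v([318,128]),.072),(wr,[369,149],.072),(c,(279,212.4),.05),(s,v([155,388]),.05),(c,(234.2,217.4),.05),(s,v([190,511]),.05),(c,(222.4,253.2),.05),(s,v([350,516]),.05),(c,(220.8,281.4),.05),(s,v([459,495]),.05)]: print(back(k,x,z).round(4))
E
python3 f.py
```

```text
[0.6048 0.0895 0.2319]
[[0.1, -1.6], [1.8, -1.2], [0.2, 1.2], [0.0, -2.8], [-0.4, 1.7], [-1.1, 0.8]]
[0.6002 0.0881 0.2433]
[[-2.5, -0.7], [0.1, -1.7], [1.2, 0.2], [0.6, -0.3], [-1.6, 1.6], [0.3, 0.4]]
[0.6061 0.0901 0.2389]
[[-1.6, 1.7], [6.5, -0.1], [-0.1, -0.5]]
[0.6041 0.0897 0.2327]
[0.608  0.0622 0.072 ]
[0.6146 0.0562 0.072 ]
[0.616  0.0628 0.072 ]
[ 0.4516 -0.1425  0.05  ]
[ 0.4486 -0.1444  0.05  ]
[ 0.4601 -0.2461  0.05  ]
[ 0.4545 -0.2476  0.05  ]
[ 0.5626 -0.2702  0.05  ]
[ 0.5584 -0.2743  0.05  ]
[ 0.6373 -0.2715  0.05  ]
[ 0.6343 -0.2745  0.05  ]
```

```bash
sed -i 's/\[-65,105,40\],\[65,105,40\],\[65,-105,40\],\[-65,-105,40\]/[-60,105,40],[65,105,40],[65,-105,40],[-60,-105,40]/' f.py; python3 f.py|head -7
```

```text
[0.6037 0.0887 0.2405]
[[0.2, -0.6], [1.4, -2.0], [0.1, 1.1], [0.3, -1.1], [-0.9, 0.9], [-1.1, 0.7]]
[0.5993 0.0874 0.2441]
[[-0.9, -1.1], [-0.2, -1.4], [1.0, 0.4], [2.4, -0.7], [-1.8, 1.9], [0.0, 0.7]]
[0.6016 0.0894 0.2436]
[[-0.7, 1.3], [2.0, 0.1], [-0.3, -0.6]]
[0.6015 0.0892 0.2425]
```

```bash
cat >> h.py <<'E'
from scipy.spatial.transform import Rotation as Ro
TRAY=(.6015,.0892,.2425)
def rv(a): return Ro.from_matrix(np.array([[-np.sin(a),np.cos(a),0],[np.cos(a),np.sin(a),0],[0,0,-1]]).T).as_rotvec()
E
cat > go.py <<'E'
from h import *
bot.set_gripper(.75,15)
for (x,y),ly in [((.450,-.1435),.072),((.457,-.2468),.025)]:
    bot.goto([x,y,.12],rv(0)); bot.line_to([x,y,.018])
    bot.set_gripper(0,15); print(bot.current_opening(),bot.current_grip_force())
    bot.line_to([x,y,.14],max_speed=.25); 
    p=w(TRAY,[0,ly,0])[0]; bot.goto([p[0],p[1],.14],rv(TRAY[2]))
    bot.line_to([p[0],p[1],.042]); print(bot.current_opening(),bot.current_contact_force())
    bot.set_gripper(.6); bot.line_to([p[0],p[1],.14],max_speed=.25); print(bot.current_clock())
bot.goto([.5,.25,.25],rv(0))
c=bot.read_camera("wrist"); cv2.imwrite("pics/w1.png",c["pixels"])
c=bot.read_camera("scene"); cv2.imwrite("pics/s1.png",c["pixels"]);print(bot.current_clock())
E
python3 go.py
```

```text
0.38109450624395724 15.000253915786743
0.38606398720171003 [ 0.97175637  0.81486157 -1.39137056]
7.0667
0.38413315915593443 15.000341981649399
0.38545119448306875 [-0.03428511 -0.51454268 -0.41527291]
13.7833
14.7
```

View pics/w1.png

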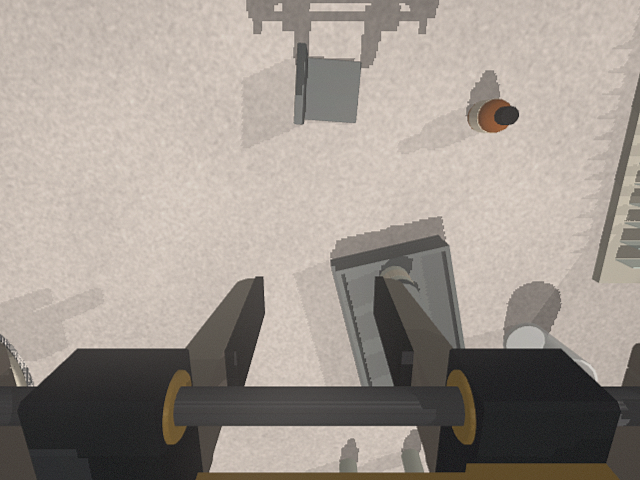

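View pics/s1.png

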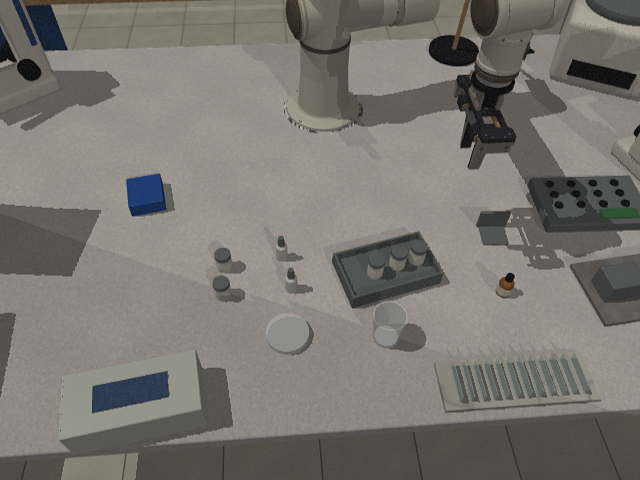

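```bash
python3 - <<'E'
from h import *
wr=bot.read_camera("wrist")
P=np.array([[59,30,5],[59,-30,5],[-4,35,50],[-4,-35,50],[4,35,50],[4,-35,50]])/1e3
px=np.array([[361,59],[357,123],[297,43],[294.5,124],[307,43],[303.5,125]])
print(*fit(wr,P,px,[.484,.364,-.07])); print(*fit(wr,P[:2],px[:2],[.484,.364,-.07]))
print(proj(wr,w(TRAY,np.array([[-60,105,40],[65,105,40]])/1e3)))
for p in [(331,264),(449,240)]: print(back(wr,p,.04))
print(w(TRAY,np.array([[-60,105,40],[65,105,40]])/1e3))
E
```

```text
[ 0.48243545  0.36507765 -0.04784639] [[0.7, 1.2], [0.1, 0.9], [0.1, 0.5], [0.4, 0.4], [1.0, 0.0], [0.2, 0.2]]
[ 0.48196041  0.3646392  -0.03690278] [[0.0, 1.0], [0.0, 1.1]]
[[335.97534889 271.0293338 ]
 [449.9836499  244.98973244]]
[0.51253421 0.18494028 0.04      ]
[0.6377679  0.21232765 0.04      ]
[[0.51804189 0.17671996 0.04      ]
 [0.63938447 0.20673624 0.04      ]]
```

```bash
cat > go2.py <<'E'
from h import *
x,y,a=.4825,.365,-.05
bot.set_gripper(.6,50)
bot.goto([x,y,.12],rv(a)); bot.line_to([x,y,.016]); bot.set_gripper(0,50)
print(bot.current_opening(),bot.current_grip_force(),bot.current_contact_force())
bot.line_to([x,y,.12],max_speed=.2)
T=TRAY; p=w(T,[-.16,0,0])[0]; bot.goto([p[0],p[1],.12],rv(T[2])); bot.line_to([p[0],p[1],.0185])
print(bot.current_ee_pos(),bot.current_contact_force(),bot.current_clock())
c=bot.read_camera("scene"); W=bot.read_camera("wrist"); s=bot.read_camera("side")
A=cv2.resize(c["pixels"][190:310,320:480],(800//2,300)); B=W["pixels"][0:300,200:600]; C=cv2.resize(s["pixels"][110:230,240:400],(400,300))
cv2.imwrite("pics/m.png",cv2.convertScaleAbs(np.vstack([np.hstack([A,C]),np.hstack([B,0*B])]),alpha=1.6))
for k in (c,W,s): print(proj(k,w(T,[[-.065,-.035,.005],[-.065,.035,.005]])).round(1).tolist(),proj(k,w((p[0],p[1],T[2]),[[.059,-.03,.007],[.059,.03,.007]])).round(1).tolist())
E
python3 go2.py
```

```text
0.08563622477953953 49.99762415885925 [-0.05242109  0.33893305  0.44354268]
[0.44672199 0.05102528 0.01877161] [ 0.38887304 -0.23068235 -0.26001079] 20.0167
[[360.3, 252.3], [388.3, 245.0]] [[356.8, 239.6], [380.5, 233.6]]
[[484.6, 341.5], [502.5, 221.9]] [[422.7, 335.7], [432.4, 232.3]]
[[315.1, 205.8], [302.1, 185.2]] [[299.7, 209.1], [288.8, 191.2]]
```

View pics/m.png

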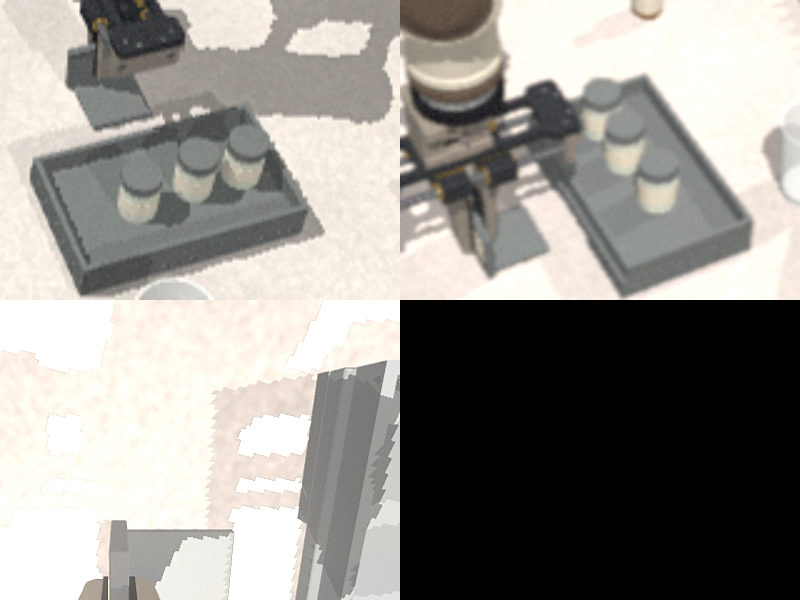

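```bash
python3 - <<'E'
from h import *
W=bot.read_camera("wrist")
for z in (.01,.022,.04):
  for x in (-.065,-.06,-.055): print(x,z,proj(W,w(TRAY,[[x,.105,z],[x,0,z],[x,-.03,z]])).round(1).tolist())
cv2.imwrite("pics/m2.png",cv2.convertScaleAbs(cv2.resize(W["pixels"][50:250,480:600],None,fx=3,fy=3,interpolation=cv2.INTER_CUBIC),alpha=1.5))
E
```

```text
-0.065 0.01 [[530.8, 71.8], [497.4, 288.4], [489.7, 338.3]]
-0.06 0.01 [[542.0, 71.8], [506.9, 288.4], [498.8, 338.3]]
-0.055 0.01 [[553.3, 71.8], [516.4, 288.4], [507.9, 338.3]]
-0.065 0.022 [[546.7, 68.0], [508.6, 298.7], [499.9, 351.2]]
-0.06 0.022 [[558.8, 68.0], [518.7, 298.7], [509.6, 351.2]]
-0.055 0.022 [[570.9, 68.0], [528.8, 298.7], [519.2, 351.2]]
-0.065 0.04 [[575.5, 61.2], [528.2, 316.9], [517.7, 373.6]]
-0.06 0.04 [[589.1, 61.2], [539.3, 316.9], [528.3, 373.6]]
-0.055 0.04 [[602.7, 61.2], [550.4, 316.9], [538.9, 373.6]]
```

View pics/m2.png

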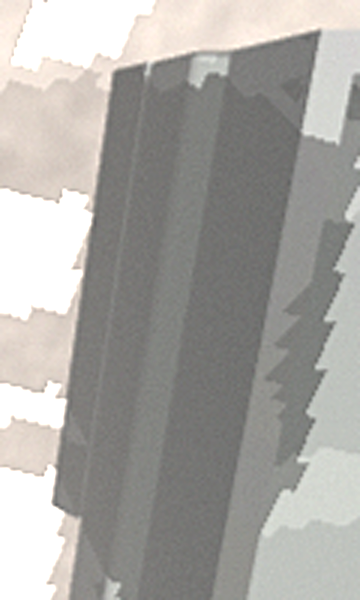

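```bash
cat > go3.py <<'E'
from h import *
T=TRAY; d=np.array([np.cos(T[2]),np.sin(T[2]),0]); z=bot.current_ee_pos()[2]-.0015
for lx in [-.125,-.116,-.112]+list(np.arange(-.110,-.095,.001)):
    p=w(T,[lx,0,z])[0]; bot.line_to(p,max_speed=.08 if lx<-.12 else .03); f=bot.current_contact_force(); e=bot.current_ee_pos()
    al=(e[:2]-T[:2])@d[:2]
    print(round(lx,4),round(al,4),"F",round(f@d,2),f.round(1),round(bot.current_opening(),3))
    if abs(f@d)>14: break
print(bot.current_clock())
E
python3 go3.py
```

```text
-0.125 -0.1254 F 0.52 [ 0.4  0.5 -0.6] 0.083
-0.116 -0.1159 F -0.33 [-0.5  0.5 -1.9] 0.084
-0.112 -0.1128 F -3.24 [-3.  -1.2  0.7] 0.081
-0.11 -0.1108 F -4.52 [-4.5 -0.7 -1.1] 0.085
-0.109 -0.1096 F -4.17 [-3.8 -1.9 -2.9] 0.081
-0.108 -0.1087 F -4.73 [-4.6 -1.1 -2.3] 0.086
-0.107 -0.1078 F -5.88 [-5.8 -1.1 -1.8] 0.083
-0.106 -0.1069 F -5.25 [-5.4 -0.1  0.3] 0.085
-0.105 -0.106 F -6.41 [-6.1 -1.9 -0.7] 0.087
-0.104 -0.1051 F -7.58 [-7.2 -2.4  0.5] 0.086
-0.103 -0.1042 F -7.73 [-7.4 -2.4  0.4] 0.084
-0.102 -0.1033 F -8.66 [-8.5 -1.7  0.7] 0.083
-0.101 -0.103 F -10.25 [-9.9 -2.7  4.2] 0.086
-0.1 -0.1029 F -14.1 [-13.5  -4.1   6.9] 0.081
24.2917
```

```bash
python3 - <<'E'
from h import *
for _ in range(3):
    bot.hold(.3); print(bot.current_contact_force().round(1),bot.current_ee_pos().round(4),bot.current_grip_force(),bot.current_opening())
c=bot.read_camera("scene");s=bot.read_camera("side")
A=cv2.resize(c["pixels"][190:310,200:480],(800,343));B=cv2.resize(s["pixels"][110:230,200:480],(800,343))
cv2.imwrite("pics/end.png",cv2.resize(np.vstack([A,B]),(700,600)))
r=bot.job_done(); print(r)
E
```

```text
[-13.6  -3.4   6.2] [0.5015 0.0648 0.017 ] 49.997175335884094 0.07978275608382453
[-12.8  -4.2   6.9] [0.5015 0.0648 0.017 ] 49.99722898006439 0.08811856717400578
[-13.5  -4.2   5.5] [0.5015 0.0648 0.017 ] 49.99717891216278 0.08272052951067958
the job is handed in; nothing more can be done
None
```

I handed the job in at about 25 s of the 61 s allowed: three pots stand in the tray, two are on the bench, and the holder's tongue is held against the slot's stop with about 14 N. Force and position readings showed the stop, the last picture I viewed (before the push) showed the three pots standing in the tray, and no verdict came back.

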